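Push a worn mounting plate through a scrap chute's self-closing flap

ROBOT

A 7-joint arm with a two-finger parallel gripper is mounted at the origin on the work surface. World frame = base frame: x ahead of the robot, y to its left, z up, the work surface at z = 0. Lengths are in m, angles in rad, forces in N, time in s.
With the tool pointing down it reaches from about 0.425 to 0.925 m from the base axis. Payload 6.8 kg.
Tool frame: the origin (TCP) lies at the centre of the arm's flange, where the gripper is bolted on; the fingertips stand 173 mm ahead of it and the grasp point (between the pads) lies 155 mm ahead of it (r.hold_point_z is the distance from the TCP to the grasp point, in m); z points along the fingers, x is the direction in which the jaws open and shut, and the axes are right-handed (so a half turn about z gives the same grasp; the last joint's range is limited). The gripper opens to 85 mm and grips with 20 to 120 N. Pads are 22 mm wide; open, the fingers measure 114 mm over their backs; the gripper's body (76 mm by 85 mm) begins 54 mm behind the grasp point. The pads swing forward as they close: fully open they stand 13 mm farther back than shut.
Start: joints at [1.156, 0.477, 0.022, 1.555, -0.011, 1.109, -0.083], TCP at [0.204, -0.643, 0.405] pointing down, gripper open.
Joint ranges: [-2.96, 2.96], [-0.34, 2.1], [-1.41, 1.46], [0.24, 2.44], [-1.37, 4.51], [0.17, 1.92], [-2.96, 2.96]. Speed limits (rad/s): [2.39, 2.39, 3.14, 3.14, 3.14, 3.14, 3.14].

INTERFACE

Orientations are given as a rotation vector (axis times angle).
In Python, from bench import r gives the robot as it stands.
- The arm moves only by the tool apply_moves, never from a script. Its arguments are lists of equal length, an entry for each row: "dp": the shift along the tool's x, y, z scaled (see below), a list of three; "twist": the turn, a rotation vector about the tool's x, y, z scaled (see below), a list of three; "jaw": the closure in counts, from 0 (fully open) to 255 (shut). In form: {"dp": [[x, y, z], ...], "twist": [[rx, ry, rz], ...], "jaw": [jaw, ...]}. A call has 1 to 20 rows; each row shifts and turns the pose as measured when the row begins, along the tool's axes as they then stand; what a row does not reach is not made up. The controller multiplies each number of a shift by 12 cm and each number of a turn by 120 degrees. A row lasts 1/10 s, in which the tool goes at most 50 mm and 8.59 degrees, less where a joint would pass 70% of its speed; a pose out of reach is approached as far as the arm can. A call with a number of a shift or a turn outside -1 to 1 is refused whole. A call with a gripper value outside its range is refused whole. The fingers move at their own pace and stop on an object; "grip_force" is the grip in N (left out, the last holds). Time passes only in rows, so rows that do not move let the fingers close. It gives the time, the measured TCP pose, the force and the opening at its end, in the units of the state.
- r.get_obs(): the state, without advancing time (a new reading comes with each control period).
- r.grab_frame(name): name is "scene" or "top"; returns a dict with "color" (420x560x3 uint8, red, green, blue), "z_map" (420x560 float32, m along the optical axis (not along the pixel's ray), 0 where there is no reading), "intrinsics" (3x3 intrinsics, pixels), "dist_coeffs" ([k1, k2, p1, p2, k3] as OpenCV has them; the pictures are not rectified), "R" (3x3) and "t" (3): a world point X has camera coordinates R X + t. Camera axes: x right, y down, z forward; pixel columns grow to the right and rows downward; lengths in m; the calibration is good to about 2 mm. A picture is of the moment at which its call begins.
- r.hand_in(): hands the job in, once; it reports no verdict.
The state is a dict: "clock": time; "joints": joint angles; "qvel": joint speeds; "tau": joint torques, N m; "tcp_pos": TCP position; "orientation": TCP orientation; "contact_force": force on the tool from outside, world axes, zero at the start; "moment": the same for the moment, N m; "grip_width": finger opening in m.
Only numpy, scipy, OpenCV 4.12 (cv2) and the standard library are available. Lean on these libraries where they do the work, as an engineer would, in place of code of your own. Each camera call takes 0.05 s, during which the arm holds its last target.

TASK

The worn silver mounting plate on the deck of the scrap chute belongs in the bin below: push it up to the edge of the opening, press the red self-closing flap down and hold it open with one finger, and while it is held open push the plate over the edge with the other finger so that it drops through the funnel into the bin. Then take the hand away so that the flap swings shut. Do not pinch, press hard on or lift the plate, do not shove it onto the closed flap, and leave the washers and everything else where they lie.

Things in the scene. Friction and masses are not known exactly. Their poses are not given: they have to be found in the camera images.
- chute: fixed scrap chute in varying places: drip tray 400 x 210 mm, lidded grey bin, steel funnel, and on four legs a flat level grey deck, top 185 mm above the table. Origin on the table under the middle of the edge where deck and opening meet; z up; x along the deck towards the opening (the way to push; roughly world +y); y to the left of that
- rim (a point): middle of the deck's edge at the opening, at deck level. In the chute frame the deck runs from x = -190 mm to 0 and y = -90 to 90; the opening, x = 0 to 132, y = -52 to 52, is filled by the flap; deck again beside it and beyond it to x = 185, same level. Lips along both sides (y = +-90) and at x = 186 stand 11 mm above the deck, the hinge barrel at x = 133 stands 3 mm above it
- funnel (a point): centre of the funnel at deck level (chute frame x = 65 mm, y = 0). The round funnel, inside radius 85 mm at the deck and 65 mm at its foot 80 mm lower, leads through the bin's lid (top 107 mm above the table) into the bin (inside 164 x 164 mm, floor at 6 mm)
- flap (a joint): angle of the red flap, rad: 0 shut (level, flush with the deck), growing as it is pressed down into the funnel, stop at 1.05. Steel plate 130 mm long, 102 wide, 3 thick, hinged along its far edge (chute x = 132 mm); free edge at the deck's rim. A spring shuts it: pressing its middle takes about 2 N at first, 5 N at 0.8 rad, more nearer the hinge. Shut, it bears the plate's weight without opening
- flap_edge (a point): the middle of the flap's free edge, on its upper face, 130 mm from the hinge; moves with the flap
- plate: the worn silver alloy mounting plate, 42 mm (its x) by 56 mm (its y) and 8 mm thick, about 55 g, with four dark screw holes, lying flat and loose on the deck, its short 42 mm side roughly along the deck. Origin in the centre of its underside, z up
- washer_a: black nylon washer, 28 mm across, 5 mm thick, lying on the deck near its outer end, on the left (+y) side; origin at the centre of its underside; stays where it is
- washer_b: the same, near the outer end of the deck on the right (-y) side; stays where it is
- washer_c: the same, on the bench mat; stays where it is
- toe: white ski binding toe piece with black base, about 120 x 75 mm, 48 mm high, on the bench mat; origin at its underside; stays where it is
- screwdriver: yellow screwdriver, 210 mm long, lying on the bench mat; stays where it is
- wrench: steel spanner, 160 mm long, lying on the bench mat; stays where it is
- lube: small blue bottle, 42 mm across, 100 mm high, upright on the bench mat; stays where it is
Things that resemble listed ones, but are neither listed nor needed, are in the scene too. Of the things like the plate, leave any that is turquoise; of the rest the smaller one is meant.

How it is judged:
By the outcome, as a careful person would: the job done as asked, in the order asked, and still so for the second after the job is handed in, with the robot touching nothing.
It also fails if it takes over 48 s, if anything falls off the work surface, if the arm or the gripper's body presses on something with over 40 N, if the wrist force passes 120 N, or if a joint passes its speed limit or range.

## Working session

There is one attempt and no reset: what is moved stays moved. The work goes in short steps, Python scripts to look and compute and a tool call to move; the robot and the scene stay as the last step left them, time stands still between calls to the robot, and variables do not carry over. Pictures are saved under pics/ and viewed, and the job is handed in when it is done.

Besides the shell and the picture viewer there is one more tool, called after "Emit:" as name(argument=value, ...), one argument or row to a line, values as JSON. apply_moves: Moves the arm, as the interface text tells. Shifts and turns lie within -1 to 1; 1 stands for 12 cm of shift or 120 degrees of turn. Its arguments: {"type":"object","properties":{"dp":{"type":"array"},"twist":{"type":"array"},"jaw":{"type":"array"},"grip_force":{"type":"number"}},"required":["dp","twist","jaw"]}

```bash
mkdir -p pics; ls
python3 - <<'E'
from bench import r
import cv2,numpy as np,pickle
o=r.get_obs();print({k:np.round(v,3) for k,v in o.items()})
d={}
for n in("scene","top"):
    f=r.grab_frame(n);d[n]=f;cv2.imwrite(f"pics/{n}0.png",f["color"][:,:,::-1])
    print(n,f["intrinsics"],f["dist_coeffs"],f["R"],f["t"])
pickle.dump(d,open("f0.pkl","wb"))
E
```

```text
pics
{'clock': np.float64(0.0), 'joints': array([ 1.156,  0.478,  0.022,  1.556, -0.011,  1.109, -0.083]), 'qvel': array([-0.   , -0.   , -0.   , -0.001, -0.001,  0.   ,  0.002]), 'tau': array([ 0.0000e+00, -5.9644e+01,  1.6080e+00, -2.8120e+01,  1.3000e-02,
        9.0000e-03, -0.0000e+00]), 'tcp_pos': array([ 0.204, -0.643,  0.404]), 'orientation': array([-2.534e+00,  1.855e+00,  2.000e-03]), 'contact_force': array([ 1.034, -0.384, -0.456]), 'moment': array([-0.003,  0.04 , -0.021]), 'grip_width': np.float64(0.085)}
scene [[542.14516687   0.         273.16403309]
 [  0.         542.14516687 209.32229511]
 [  0.           0.           1.        ]] [-0.10939373  0.          0.          0.          0.        ] [[ 0.68510953  0.72831435 -0.01353287]
 [ 0.50778941 -0.49082163 -0.7079859 ]
 [-0.52227852  0.47817604 -0.70609689]] [-0.33862061 -0.16719152  1.7853328 ]
top [[507.94916365   0.         281.44446199]
 [  0.         507.94916365 207.24361226]
 [  0.           0.           1.        ]] [-0.02389394  0.          0.          0.          0.        ] [[-0.02249833 -0.99963095 -0.01522442]
 [-0.99183309  0.02422993 -0.12521996]
 [ 0.12554264  0.01228284 -0.99201219]] [0.0033829  0.52762106 1.41014312]
```

View pics/scene0.png

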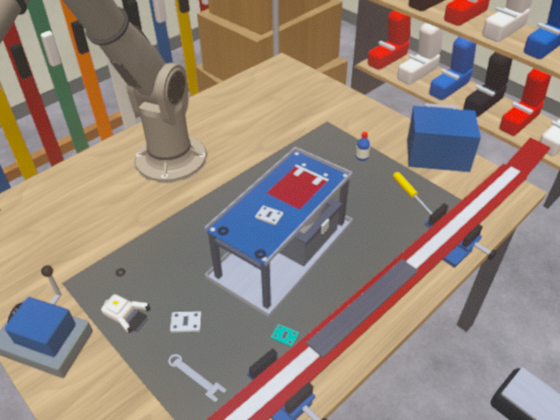

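View pics/top0.png

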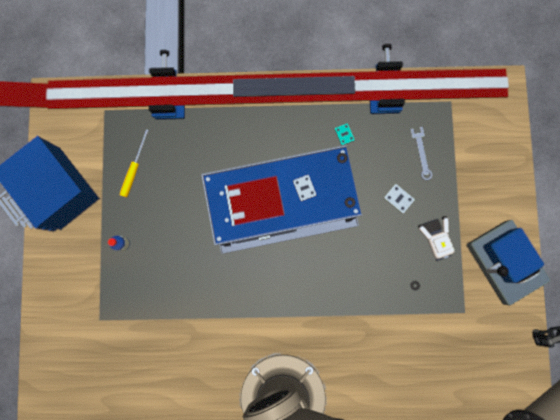

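The scene view shows the deck (blue) with the silver plate at (269,214) and the red flap at (297,187). In the top view the plate is at (304,187), the flap around (258,200), and the washers at (342,157) and (349,202). The decoys on the mat are silver at (400,197) and turquoise at (345,133).

```bash
cat > h.py <<'E'
import numpy as np,cv2,pickle
def ray(f,uv):
    K=f["intrinsics"];D=np.array(f["dist_coeffs"])
    p=cv2.undistortPoints(np.array(uv,float).reshape(-1,1,2),K,D)[:,0]
    R=np.array(f["R"]);t=np.array(f["t"])
    d=np.c_[p,np.ones(len(p))]@R
    return -R.T@t,d
def onz(f,uv,z):
    c,d=ray(f,uv); return c+d*((z-c[2])/d[:,2])[:,None]
def proj(f,X):
    rv=cv2.Rodrigues(np.array(f["R"]))[0]
    return cv2.projectPoints(np.array(X,float).reshape(-1,1,3),rv,np.array(f["t"]),f["intrinsics"],np.array(f["dist_coeffs"]))[0][:,0]
def blobs(f,mask,z,amin=20):
    n,l,s,c=cv2.connectedComponentsWithStats(mask.astype(np.uint8))
    for i in range(1,n):
        if s[i,4]>=amin:
            cs,_=cv2.findContours((l==i).astype(np.uint8),cv2.RETR_EXTERNAL,cv2.CHAIN_APPROX_NONE)
            P=onz(f,cs[0][:,0].astype(float),z)
            rc=cv2.minAreaRect((P[:,:2]*1000).astype(np.float32))
            yield s[i],c[i],rc
E
python3 - <<'E'
from h import *
d=pickle.load(open("f0.pkl","rb"))
for n,box in(("top",(190,135,380,265)),("scene",(195,140,365,310))):
    f=d[n];im=f["color"].astype(int);R,G,B=im[...,0],im[...,1],im[...,2]
    x0,y0,x1,y1=box;roi=np.zeros(R.shape,bool);roi[y0:y1,x0:x1]=1
    red=(R>90)&(G<60)&(B<60)&roi
    blue=(B>90)&(R<70)&(B-R>50)&roi
    blk=(R<50)&(G<50)&(B<50)&roi
    wh=(R>130)&(G>130)&(B>130)&roi
    for nm,m,z,a in(("red",red,.185,100),("blue",blue,.185,500),("white",wh,.193,20),("blk",blk,.19,15)):
        for s,c,rc in blobs(f,m,z,a): print(n,nm,s,c.round(1),[np.round(q,1) for q in rc])
    cv2.imwrite(f"pics/{n}z.png",cv2.resize(f["color"][y0:y1,x0:x1,::-1],None,fx=4,fy=4 if n=="top" else 3.4,interpolation=cv2.INTER_CUBIC))
    zm=f["z_map"]; 
    # depth points on deck
    v,u=np.where(blue);
    c,dd=ray(f,np.c_[u,v]);P=c+dd*zm[v,u][:,None]; print("deck z",np.median(P[:,2]))
E
```

```text
top red [ 228  177   55   47 1705] [257.2 199.6] [array([529. ,  55.4]), array([ 99. , 124.6]), np.float64(10.0)]
top blue [ 204  147  157   96 6989] [287.5 193.4] [array([541.9, -11.4]), array([175.3, 373.9]), np.float64(10.1)]
top white [294 175  22  26 319] [304.4 187.5] [array([556.5, -70. ]), array([56.4, 42.1]), np.float64(20.1)]
top white [225 186  19  40 223] [233.2 204.4] [array([517.8, 106.9]), array([101.8,  34.1]), np.float64(9.7)]
top white [ 221  218  136   35 1058] [293.8 234.1] [array([438.5, -26.9]), array([ 26.6, 343.8]), np.float64(10.0)]
deck z 0.18497653212373755
scene red [271 168  54  37 544] [298.4 186. ] [array([525.7,  57.9]), array([ 92.3, 118.6]), np.float64(10.1)]
scene red [338 287  27  23 100] [352.1 298.4] [array([ 858.7, -107.7]), array([83.6,  7.3]), np.float64(89.7)]
scene blue [ 208  161  135  103 3778] [268.1 218.3] [array([536.6, -12.7]), array([170.2, 372.1]), np.float64(10.6)]
scene white [ 195  140   98   61 2777] [229.7 159.2] [array([373.5,  15.9]), array([274.4, 248.4]), np.float64(52.7)]
scene white [ 204  146  149  164 4327] [271.2 256.9] [array([589.1, -51.7]), array([278.7, 497.9]), np.float64(10.3)]
scene white [356 146   9  13  74] [360.4 153.2] [array([554.7, 277.8]), array([21.1, 52.3]), np.float64(44.0)]
scene white [294 163  35  22 230] [310.3 173.7] [array([520.9, 111.6]), array([104.6,  54.4]), np.float64(10.3)]
scene white [255 205  28  20 335] [268.7 214.7] [array([556.4, -69.9]), array([60. , 48.3]), np.float64(20.8)]
scene white [321 218   8  16  67] [324.4 225. ] [array([674.6,   0.9]), array([15.1, 51.3]), np.float64(34.6)]
deck z 0.18605644239311375
```

View pics/topz.png

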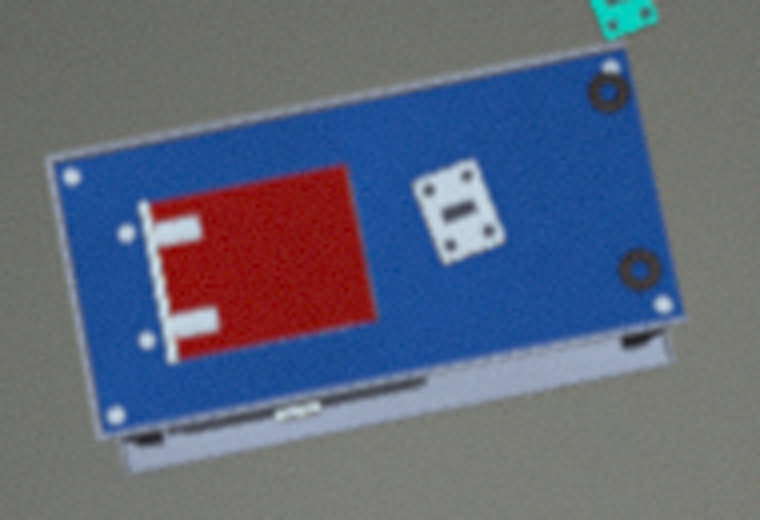

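View pics/scenez.png

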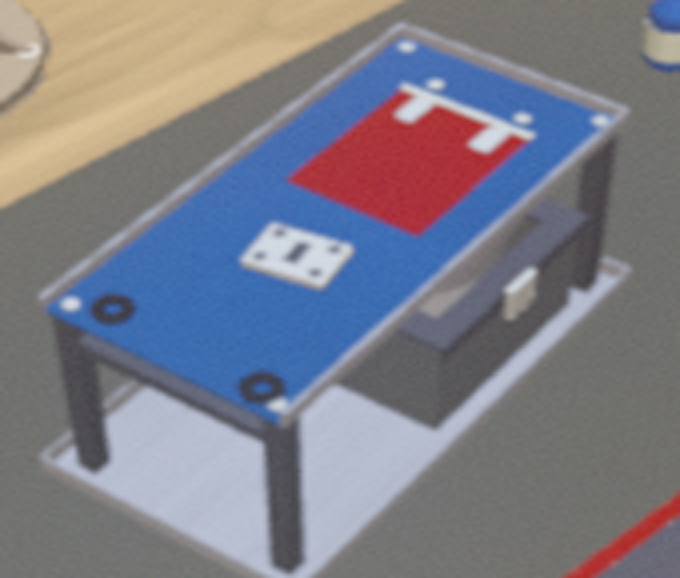

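```bash
cat >> h.py <<'E'
from scipy.spatial.transform import Rotation as Ro
YAW=np.radians(100.0); RIM=np.array([.5407,-.0077,.185]); L=.173; HW=.0425
C=np.array([[np.cos(YAW),-np.sin(YAW),0],[np.sin(YAW),np.cos(YAW),0],[0,0,1]])
def toch(P): return (np.asarray(P)-RIM)@C
def tow(p): return RIM+C@np.asarray(p)
def pose(xr,y,zr,th):
    """rear inner tip corner at chute (mm), tilt th deg -> TCP pos, R"""
    t=np.radians(th); a=np.array([np.cos(t),0,-np.sin(t)]); f=np.array([-np.sin(t),0,-np.cos(t)])
    tc=np.array([xr,y,zr])/1000+HW*a-L*f
    Rm=C@np.c_[-a,[0,1,0],f]
    return tow(tc),Rm
def cur(o):
    Rm=Ro.from_rotvec(o["orientation"]).as_matrix(); p=np.array(o["tcp_pos"])
    a=-Rm[:,0];f=Rm[:,2]
    return p,Rm,toch(p+L*f-HW*a)*1000
def delta(p,Rm,tp,tR):
    dp=Rm.T@(tp-p); w=Ro.from_matrix(Rm.T@tR).as_rotvec()
    return dp/.12, np.degrees(w)/120
E
python3 - <<'E'
from h import *
from bench import r
o=r.get_obs();p,Rm,t=cur(o)
print(t)
d=pickle.load(open("f0.pkl","rb"))
f=d["top"]
print("plate",toch([.5565,-.0700,.185])*1000, "washers",toch(onz(f,[[342,157],[349.5,202.5]],.19))*1000)
for q in [(-100,-5,60,0)]:
    tp,tR=pose(*q);print(tp,delta(p,Rm,tp,tR))
E
```

```text
[-609.24568434  436.60238303   45.789115  ]
plate [-64.09716422  -4.74168103   0.        ] washers [[-174.75397198  -63.40629993    5.        ]
 [-168.57484333   55.21542852    5.        ]]
[ 0.55560881 -0.0634582   0.418     ] (array([-3.72050076, -4.25425973, -0.11245548]), array([9.95721043e-05, 7.47331656e-04, 6.31727235e-02]))
```

Emit:
apply_moves(
  dp=[
    [0,0,-0.15],
    [-0.236,-0.204,-0.05],
    [-0.236,-0.204,0],
    [-0.236,-0.204,0],
    [-0.236,-0.204,0],
    [-0.236,-0.204,0],
    [-0.236,-0.204,0],
    [-0.236,-0.204,0],
    [-0.236,-0.204,0],
    [-0.236,-0.204,0],
    [-0.236,-0.204,0],
    [-0.236,-0.204,0],
    [-0.236,-0.204,0],
  ],
  twist=[
    [0,0,0.063],
    [0,0,0],
    [0,0,0],
    [0,0,0],
    [0,0,0],
    [0,0,0],
    [0,0,0],
    [0,0,0],
    [0,0,0],
    [0,0,0],
    [0,0,0],
    [0,0,0],
    [0,0,0],
  ],
  jaw=[0,0,0,0,0,0,0,0,0,0,0,0,0],
)

```text
clock: 1.4
tcp_pos: [0.4396, -0.2483, 0.4234]
orientation: [2.388, -2.039, -0.017]
contact_force: [-0.0, -0.4, 0.5]
grip_width: 0.0854
```

```bash
cat > s.py <<'E'
import sys
from h import *
from bench import r
np.set_printoptions(precision=3,suppress=True)
o=r.get_obs();p,Rm,t=cur(o)
a=-Rm[:,0]
print("clock",o["clock"],"rear tip",t,"tilt",np.degrees(np.arcsin(-a[2])),"F(chute)",C.T@np.array(o["contact_force"]),"M",o["moment"])
print("joints",o["joints"],"w",o["grip_width"])
if len(sys.argv)>4:
    tp,tR=pose(*map(float,sys.argv[1:5]));print("target",tp,delta(p,Rm,tp,tR))
E
python3 s.py -100 -5 60 0
```

```text
clock 1.4 rear tip [-260.575  143.422   65.12 ] tilt -0.4279893102566965 F(chute) [-0.393  0.082  0.541] M [-0.015 -0.019  0.015]
joints [ 0.554  0.19  -0.185  1.92   0.037  1.046 -1.06 ] w 0.08540200128809844
target [ 0.556 -0.063  0.418] (array([-1.37 , -1.197,  0.046]), array([ 0.004,  0.004, -0.008]))
```

Emit:
apply_moves(
  dp=[
    [-0.236,-0.205,0],
    [-0.236,-0.205,0],
    [-0.236,-0.205,0],
    [-0.236,-0.205,0],
    [-0.236,-0.205,0],
    [-0.2,-0.18,0],
    [-0.1,-0.1,0],
    [0,0,0],
  ],
  twist=[
    [0,0.004,-0.008],
    [0,0,0],
    [0,0,0],
    [0,0,0],
    [0,0,0],
    [0,0,0],
    [0,0,0],
    [0,0,0],
  ],
  jaw=[0,0,0,0,0,0,0,0],
)

```text
clock: 2.2
tcp_pos: [0.5677, -0.0312, 0.4199]
orientation: [2.411, -2.005, -0.014]
contact_force: [-0.5, -0.1, 0.0]
grip_width: 0.0854
```

```bash
python3 s.py -100 -5 60 0
python3 - <<'E'
from bench import r
import cv2,pickle
d={}
for n in("scene","top"):
    f=r.grab_frame(n);d[n]=f;cv2.imwrite(f"pics/{n}1.png",f["color"][:,:,::-1])
pickle.dump(d,open("f1.pkl","wb"))
x=cv2.resize(d["scene"]["color"][90:310,180:380,::-1],None,fx=2.7,fy=2.7,interpolation=cv2.INTER_CUBIC);cv2.imwrite("pics/scene1z.png",x)
E
```

```text
clock 2.2 rear tip [-69.93  -21.049  61.8  ] tilt -0.1532285032007274 F(chute) [-0.041  0.534  0.024] M [ 0.078 -0.007 -0.   ]
joints [ 0.207  0.311 -0.323  1.776  0.108  1.082 -1.541] w 0.08538367208219974
target [ 0.556 -0.063  0.418] (array([0.246, 0.148, 0.017]), array([0.005, 0.001, 0.004]))
```

View pics/scene1z.png

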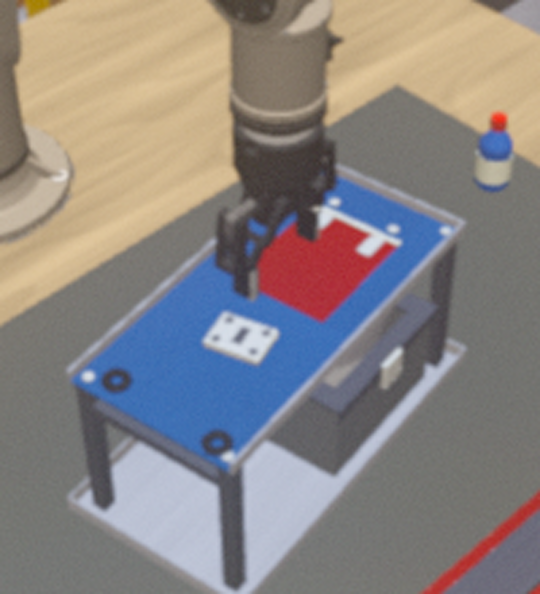

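The view shows the rear fingertip at about (271,200) in full-frame pixels, with the plate still in place. I'll measure the tip height from depth.

Run:
```python
from h import *
np.set_printoptions(precision=1,suppress=True,linewidth=150)
f=pickle.load(open("f1.pkl","rb"))["scene"]
v,u=np.mgrid[150:206,250:312];v=v.ravel();u=u.ravel()
z=f["z_map"][v,u];c,d=ray(f,np.c_[u,v]);P=toch(c+d*z[:,None])*1000
m=(z>0)&(P[:,2]>25)&(P[:,2]<120)&(np.abs(P[:,1]+21)<25)
P=P[m];uv=np.c_[u,v][m]
for lo in range(25,120,8):
    q=P[(P[:,2]>=lo)&(P[:,2]<lo+8)]
    for nm,s in(("rear",q[:,0]<-30),("front",q[:,0]>-30)):
        k=q[s]
        if len(k): print(lo,nm,len(k),"x",np.percentile(k[:,0],[2,50,98]),"y",np.percentile(k[:,1],[2,98]),k[:,2].min())
```

```text
73 rear 4 x [-75.6 -75.2 -74.2] y [-29.4 -24.7] 76.61907731523505
73 front 11 x [15.1 16.1 19.1] y [-28.6 -13.5] 76.15664747853928
81 rear 18 x [-82.9 -78.1 -72.3] y [-31.8 -14.5] 81.6049039468763
81 front 20 x [14.6 17.2 22.8] y [-30.5  -9.2] 81.06033858430689
89 rear 21 x [-83.9 -81.  -72.3] y [-32.4 -13. ] 89.00205192164373
89 front 26 x [13.5 17.2 22.7] y [-30.8 -11.1] 89.42730049479036
97 rear 27 x [-84.3 -80.2 -69.9] y [-32.3 -14.7] 97.03572171052727
97 front 20 x [14.2 17.  23.3] y [-32.1 -10.2] 97.19469563643452
105 rear 11 x [-84.5 -77.6 -71.2] y [-32.4 -25.7] 106.15766853880365
105 front 25 x [14.4 17.1 21.8] y [-31.1 -11.1] 105.21969049217422
113 rear 6 x [-82.5 -80.1 -73.3] y [-32.  -26.5] 113.27838479285562
113 front 16 x [13.3 17.9 31.7] y [-30.7 -15.6] 113.11108838190049
```

```bash
sed -i 's/L=.173/L=.160/' h.py; python3 s.py -100 -5 5 0
```

```text
clock 2.3 rear tip [-72.722 -19.371  74.799] tilt -0.07158913873522778 F(chute) [-0.405  1.108  0.516] M [-0.026  0.016 -0.039]
joints [ 0.209  0.31  -0.32   1.778  0.109  1.082 -1.54 ] w 0.08564645492324258
target [ 0.556 -0.063  0.35 ] (array([0.226, 0.128, 0.583]), array([0.006, 0.001, 0.003]))
```

Emit:
apply_moves(
  dp=[
    [0.15,0.08,0],
    [0.1,0.06,0],
    [0,0,0],
    [0,0,0.15],
    [0,0,0.15],
    [0,0,0.12],
    [0,0,0.05],
    [0,0,0],
  ],
  twist=[
    [0.005,0,0.003],
    [0,0,0],
    [0,0,0],
    [0,0,0],
    [0,0,0],
    [0,0,0],
    [0,0,0],
    [0,0,0],
  ],
  jaw=[0,0,0,0,0,0,0,0],
)

```text
clock: 3.1
tcp_pos: [0.5518, -0.075, 0.3627]
orientation: [2.391, -2.034, -0.0]
contact_force: [-0.1, 0.5, -0.0]
grip_width: 0.0856
```

```bash
python3 s.py -100 -5 4 0
```

```text
clock 3.1 rear tip [-110.985    1.662   17.792] tilt 0.0908383599768154 F(chute) [ 0.466  0.045 -0.039] M [-0.002  0.017  0.007]
joints [ 0.261  0.347 -0.295  1.868  0.125  0.946 -1.5  ] w 0.0855959775402495
target [ 0.556 -0.063  0.349] (array([-0.09 , -0.047,  0.114]), array([ 0.001, -0.001, -0.007]))
```

Emit:
apply_moves(
  dp=[
    [-0.04,-0.055,0.04],
    [0,0,0.05],
    [0,0,0.02],
    [0,0,0],
  ],
  twist=[
    [0,0,-0.006],
    [0,0,0],
    [0,0,0],
    [0,0,0],
  ],
  jaw=[0,0,0,0],
)

```text
clock: 3.5
tcp_pos: [0.5589, -0.0684, 0.3504]
orientation: [2.406, -2.019, 0.003]
contact_force: [0.6, -0.7, 0.4]
grip_width: 0.0858
```

```bash
cat > cam.py <<'E'
import sys
from h import *
from bench import r
t=sys.argv[1]
d={n:r.grab_frame(n) for n in("scene","top")}
pickle.dump(d,open(f"f{t}.pkl","wb"))
a=cv2.resize(d["scene"]["color"][140:310,190:370,::-1],None,fx=2.2,fy=3,interpolation=cv2.INTER_CUBIC)
b=cv2.resize(d["top"]["color"][135:265,195:375,::-1],None,fx=2.2,fy=2.2,interpolation=cv2.INTER_CUBIC)
h=np.zeros((510,396,3),np.uint8);h[:b.shape[0]]=b
cv2.imwrite(f"pics/v{t}.png",np.hstack([a,h]))
E
python3 cam.py 2; python3 s.py -100 -5 4 0
```

```text
clock 3.6 rear tip [-106.012   -7.464    5.742] tilt 0.127315493450464 F(chute) [ 0.138  0.375 -0.321] M [ 0.015 -0.018 -0.012]
joints [ 0.249  0.371 -0.297  1.866  0.136  0.923 -1.507] w 0.08526517018210257
target [ 0.556 -0.063  0.349] (array([-0.047,  0.019,  0.014]), array([-0.001, -0.001, -0.   ]))
```

View pics/v2.png

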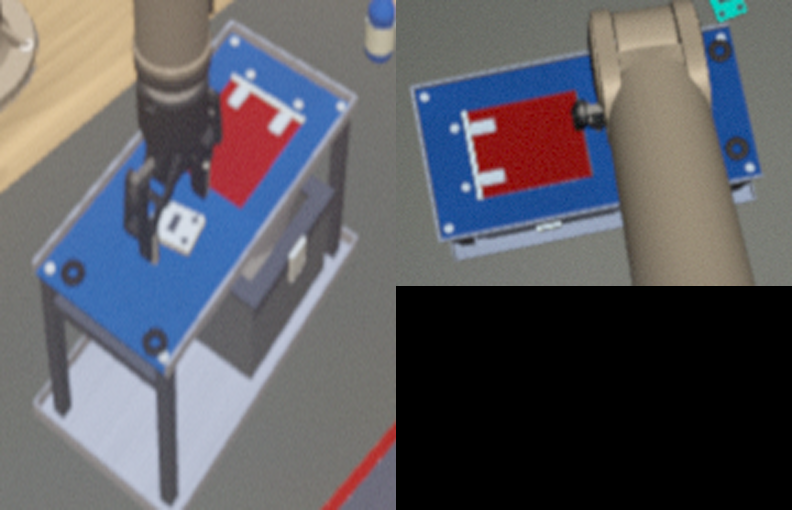

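Emit:
apply_moves(
  dp=[
    [-0.04,0.02,0.012],
    [-0.05,0,0],
    [-0.05,0,0],
    [-0.05,0,0],
    [-0.05,0,0],
    [-0.05,0,0],
    [-0.05,0,0],
    [-0.04,0,0],
    [-0.03,0,0],
    [0,0,0],
  ],
  twist=[
    [0,0,0],
    [0,0,0],
    [0,0,0],
    [0,0,0],
    [0,0,0],
    [0,0,0],
    [0,0,0],
    [0,0,0],
    [0,0,0],
    [0,0,0],
  ],
  jaw=[0,0,0,0,0,0,0,0,0,0],
)

```text
clock: 4.6
tcp_pos: [0.5468, -0.0155, 0.3497]
orientation: [-2.407, 2.018, -0.005]
contact_force: [-0.7, 0.4, -0.2]
grip_width: 0.0854
```

```bash
python3 cam.py 3; python3 s.py -50 -5 4 0
```

```text
clock 4.7 rear tip [-52.305  -5.034   4.851] tilt 0.15604734115289942 F(chute) [-0.729 -0.058 -0.268] M [0.004 0.055 0.006]
joints [ 0.175  0.349 -0.319  1.902  0.14   0.909 -1.608] w 0.08546805965242017
target [ 0.547 -0.014  0.349] (array([-0.016, -0.003,  0.006]), array([-0.001, -0.001,  0.   ]))
```

View pics/v3.png

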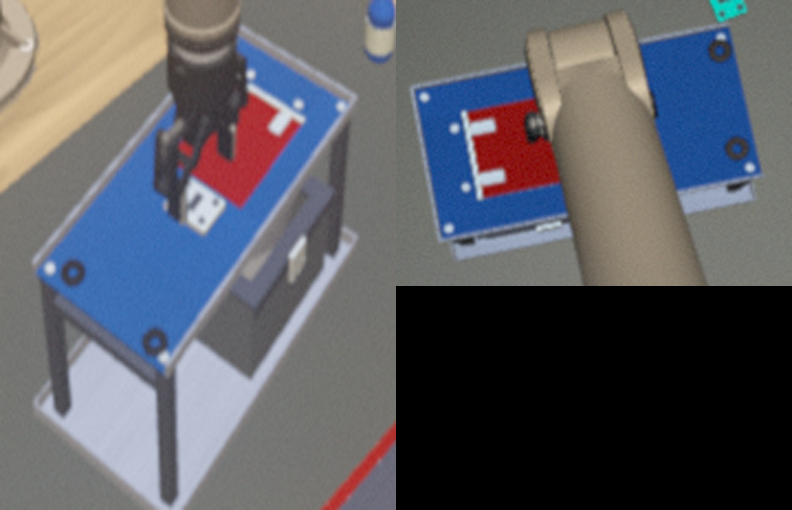

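```bash
cat > ortho.py <<'E'
import sys
from h import *
f=pickle.load(open(f"f{sys.argv[1]}.pkl","rb"))["scene"]
out=[]
for z in(0,8):
    xs=np.arange(-100,100,.5);ys=np.arange(-60,60,.5)
    X,Y=np.meshgrid(xs,ys[::-1]);W=(C@np.c_[X.ravel(),Y.ravel(),0*X.ravel()+z].T/1000).T+RIM
    m=proj(f,W).reshape(X.shape+(2,)).astype(np.float32)
    w=cv2.remap(f["color"],m[...,0],m[...,1],cv2.INTER_CUBIC)[:,:,::-1].copy()
    w=cv2.resize(w,None,fx=2,fy=1.2)
    cv2.line(w,(400,0),(400,9),(0,255,0),1);cv2.putText(w,f"z{z} x=0 tick, 4px/mm",(5,12),0,.4,(255,255,255),1);out.append(w)
cv2.imwrite(f"pics/o{sys.argv[1]}.png",np.vstack(out))
E
python3 ortho.py 3
```

```text
(no output)
```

View pics/o3.png

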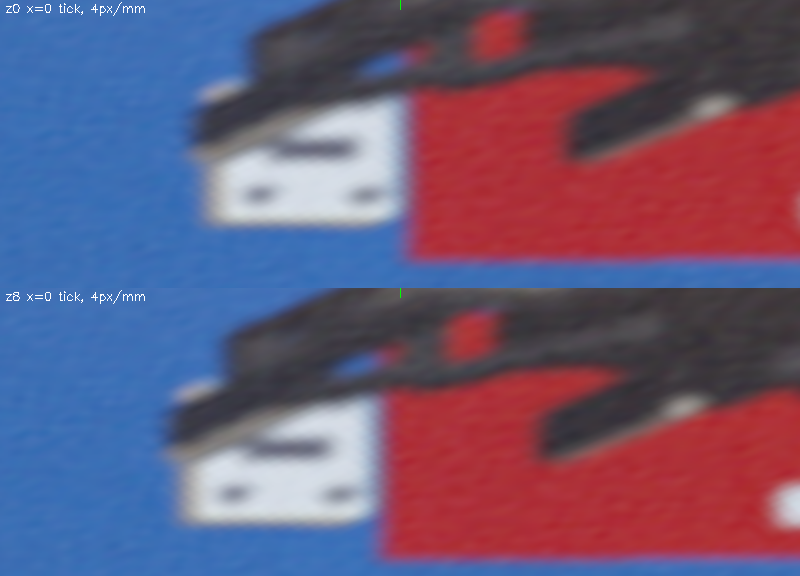

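The ortho view shows the plate now square to the rim, with its lead edge about 8 mm short of the flap edge (408 px in the z0 view, 373 px in the z8 view). I'll nudge it a little further.

Emit:
apply_moves(
  dp=[
    [-0.03,0,0.004],
    [-0.02,0,0.004],
    [0,0,0],
  ],
  twist=[
    [0,0,0],
    [0,0,0],
    [0,0,0],
  ],
  jaw=[0,0,0],
)

```text
clock: 5.0
tcp_pos: [0.546, -0.0107, 0.3488]
orientation: [2.405, -2.021, 0.007]
contact_force: [0.1, 0.1, -0.7]
grip_width: 0.0854
```

```bash
python3 cam.py 4; python3 ortho.py 4; python3 s.py -50 -5 4 0
```

```text
clock 5.1 rear tip [-47.101  -4.993   3.924] tilt 0.1885389217701909 F(chute) [-0.693  0.174 -0.076] M [ 0.017  0.017 -0.001]
joints [ 0.166  0.349 -0.32   1.905  0.141  0.906 -1.621] w 0.08520917647424965
target [ 0.547 -0.014  0.349] (array([ 0.029, -0.003, -0.002]), array([-0.001, -0.002, -0.001]))
```

View pics/o4.png

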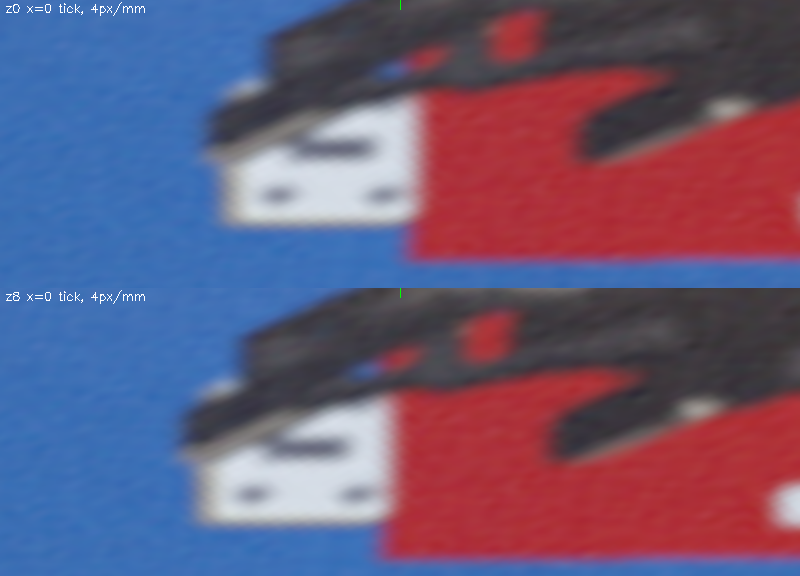

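Emit:
apply_moves(
  dp=[
    [0.06,0,-0.02],
    [0.02,0,-0.05],
    [0,0,0],
    [-0.137,0,0.044],
    [-0.137,0,0.044],
    [0,0,0],
  ],
  twist=[
    [0,0,0],
    [0,0,0],
    [0,0,0],
    [0,0.05,0],
    [0,0.05,0],
    [0,0,0],
  ],
  jaw=[0,0,0,0,0,0],
)

```text
clock: 5.7
tcp_pos: [0.5431, 0.0087, 0.3464]
orientation: [2.286, -1.933, 0.258]
contact_force: [-0.7, 2.6, 0.3]
grip_width: 0.0851
```

```bash
python3 s.py -55 -7 10 18
```

```text
clock 5.7 rear tip [-60.611  -5.608  14.528] tilt 12.564597692827268 F(chute) [2.639 0.273 0.329] M [ 0.448  0.153 -0.028]
joints [ 0.013  0.338 -0.251  1.931  0.381  0.925 -1.866] w 0.08510416330443303
target [0.542 0.028 0.334] (array([-0.179, -0.013,  0.066]), array([-0.002,  0.045, -0.004]))
```

```bash
python3 cam.py 5; python3 s.py -55 -7 10 18
```

```text
clock 5.8 rear tip [-62.856  -5.525  15.101] tilt 12.413275159515964 F(chute) [0.377 0.139 2.021] M [0.379 0.078 0.006]
joints [ 0.018  0.338 -0.249  1.93   0.377  0.925 -1.861] w 0.0854680535759472
target [0.542 0.028 0.334] (array([-0.201, -0.011,  0.068]), array([-0.002,  0.047, -0.006]))
```

View pics/v5.png

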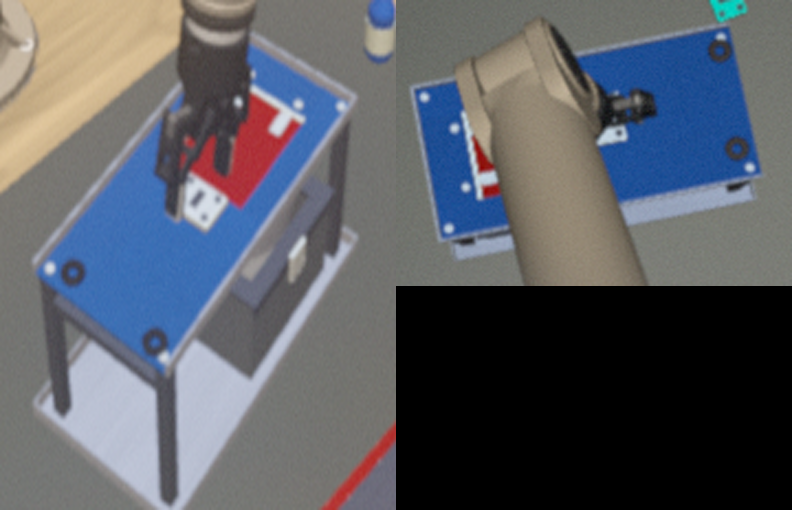

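Emit:
apply_moves(
  dp=[
    [-0.17,-0.005,0.05],
    [-0.17,0,0.05],
    [-0.17,0,0.05],
    [0,0,0],
  ],
  twist=[
    [0,0.05,-0.003],
    [0,0.05,0],
    [0,0.045,0],
    [0,0,0],
  ],
  jaw=[0,0,0,0],
)

```text
clock: 6.2
tcp_pos: [0.5383, 0.0516, 0.3129]
orientation: [2.09, -1.79, 0.568]
contact_force: [0.5, 0.6, 2.1]
grip_width: 0.0854
```

```bash
python3 cam.py 6; python3 ortho.py 6; python3 s.py -53 -7 3.5 31
```

```text
clock 6.3 rear tip [-60.843  -6.843  12.199] tilt 29.934104483805353 F(chute) [0.049 0.802 2.793] M [0.458 0.104 0.054]
joints [-0.211  0.401 -0.169  1.969  0.696  1.017 -2.24 ] w 0.08554408435571471
target [0.536 0.058 0.304] (array([-0.117,  0.013,  0.037]), array([ 0.001,  0.009, -0.012]))
```

View pics/v6.png

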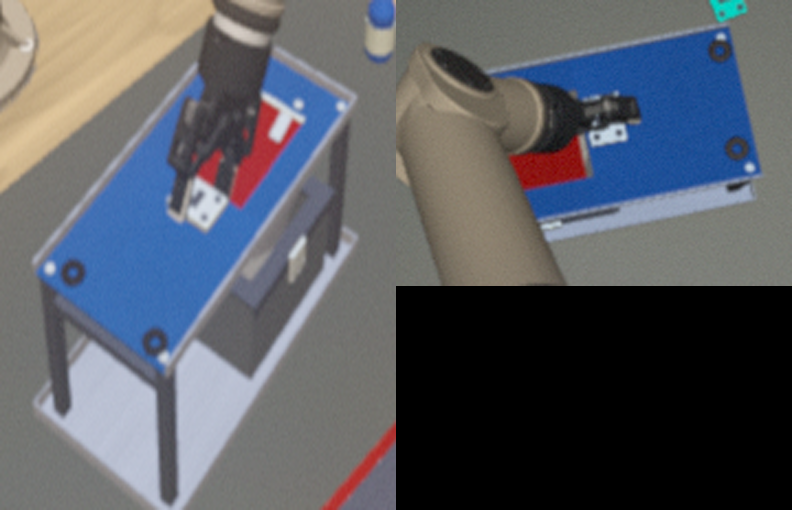

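View pics/o6.png

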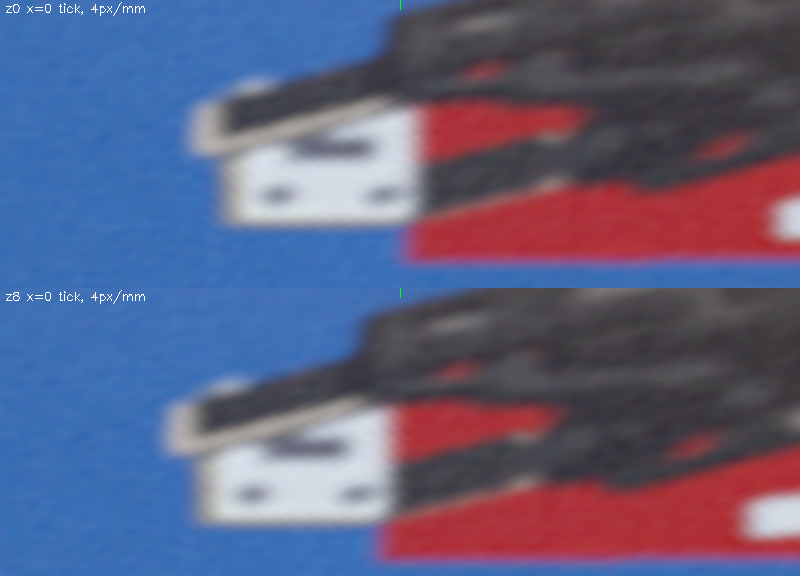

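The flap is being held down by the front finger (2.8 N upward), and the plate has not moved (lead edge at 395 px in the z8 view). The rear finger is just behind and above it, so I'll lower it into the push position.

Emit:
apply_moves(
  dp=[
    [-0.06,-0.01,0.02],
    [-0.06,-0.01,0.02],
    [-0.02,0,0.01],
    [0,0,0],
  ],
  twist=[
    [0,0.01,-0.006],
    [0,0.008,-0.006],
    [0,0,0],
    [0,0,0],
  ],
  jaw=[0,0,0,0],
)

```text
clock: 6.7
tcp_pos: [0.5412, 0.0556, 0.3024]
orientation: [2.074, -1.757, 0.595]
contact_force: [-0.7, 1.6, 2.6]
grip_width: 0.086
```

```bash
python3 s.py -51 -9 3 32
```

```text
clock 6.7 rear tip [-58.601 -10.258   4.275] tilt 32.028110333615324 F(chute) [1.667 0.454 2.563] M [0.559 0.14  0.049]
joints [-0.236  0.429 -0.163  1.968  0.733  1.03  -2.273] w 0.08596572936089927
target [0.537 0.063 0.301] (array([-0.059,  0.021, -0.025]), array([ 0.003, -0.   , -0.004]))
```

Emit:
apply_moves(
  dp=[
    [-0.035,0.01,-0.018],
    [-0.035,0,-0.02],
    [-0.035,0,-0.02],
    [0,0,0],
  ],
  twist=[
    [0.002,0,-0.004],
    [0,0,0],
    [0,0,0],
    [0,0,0],
  ],
  jaw=[0,0,0,0],
)

```text
clock: 7.1
tcp_pos: [0.5375, 0.0683, 0.3019]
orientation: [2.079, -1.748, 0.597]
contact_force: [-0.3, -0.4, 2.0]
grip_width: 0.0854
```

```bash
python3 cam.py 7; python3 ortho.py 7;python3 s.py -45 -9 3 32
```

```text
clock 7.2 rear tip [-45.725  -9.458   4.028] tilt 32.13379748025452 F(chute) [-0.63   0.856  2.483] M [ 0.38   0.151 -0.025]
joints [-0.254  0.43  -0.171  1.97   0.73   1.04  -2.287] w 0.08533389624603396
target [0.536 0.069 0.301] (array([-0.007,  0.009,  0.003]), array([ 0.002, -0.001, -0.001]))
```

View pics/o7.png

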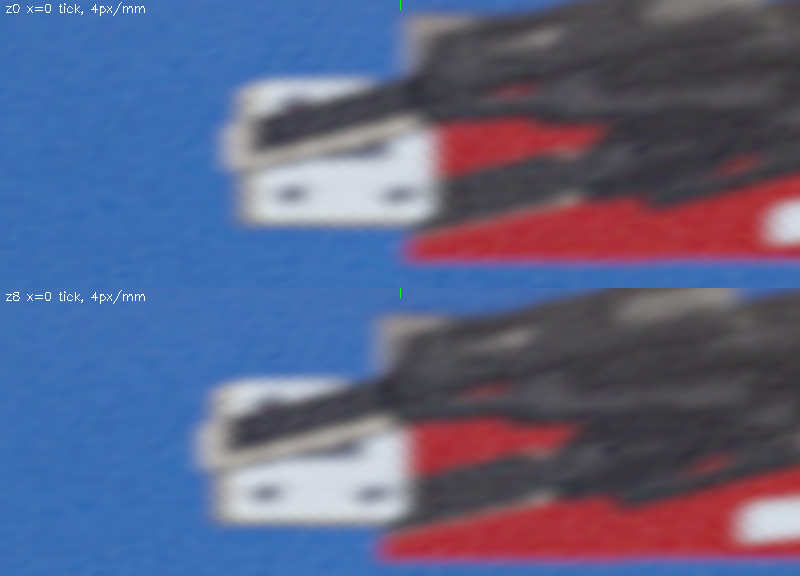

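The plate lead edge is now about at the rim and the flap is held open. I'll continue the push.

Emit:
apply_moves(
  dp=[
    [-0.03,0,-0.017],
    [-0.035,0,-0.02],
    [-0.035,0,-0.02],
    [-0.035,0,-0.02],
    [-0.03,0,-0.018],
    [0,0,0],
  ],
  twist=[
    [0,0,0],
    [0,0,0],
    [0,0,0],
    [0,0,0],
    [0,0,0],
    [0,0,0],
  ],
  jaw=[0,0,0,0,0,0],
)

```text
clock: 7.8
tcp_pos: [0.5335, 0.0904, 0.3014]
orientation: [2.074, -1.748, 0.599]
contact_force: [-0.2, -2.4, 3.4]
grip_width: 0.0851
```

```bash
python3 cam.py 8; python3 ortho.py 8;python3 s.py -15 -9 3 32
```

```text
clock 7.9 rear tip [-23.795  -8.967   3.949] tilt 32.35157742013711 F(chute) [-1.078  0.618  3.764] M [-0.012  0.136 -0.1  ]
joints [-0.286  0.436 -0.183  1.962  0.719  1.065 -2.32 ] w 0.08533073361462275
target [0.531 0.098 0.301] (array([-0.058,  0.009, -0.035]), array([ 0.003, -0.003, -0.002]))
```

View pics/o8.png

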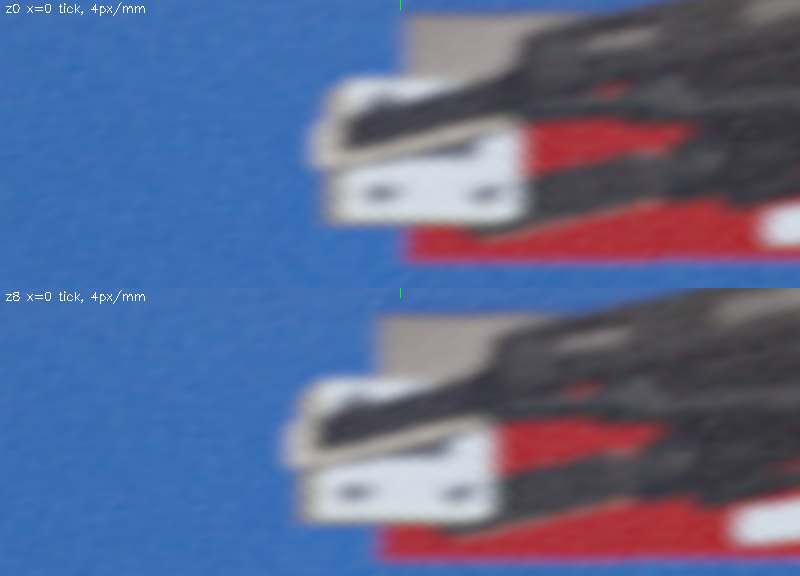

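View pics/v8.png

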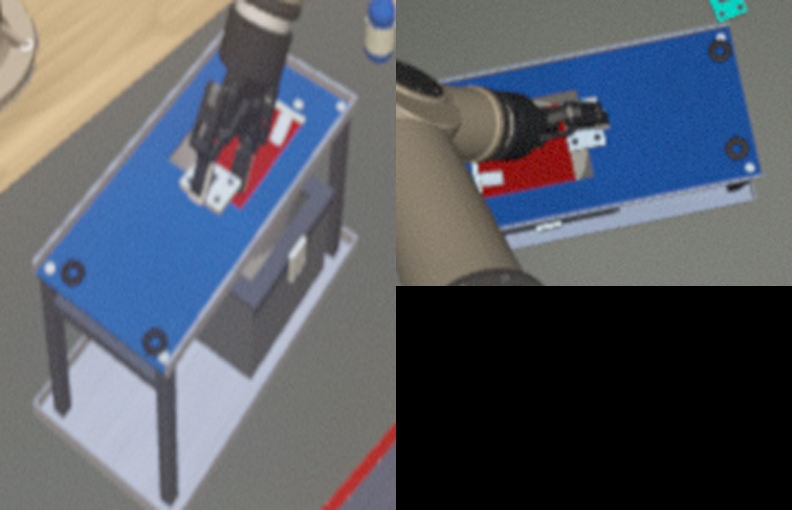

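The plate now overhangs the edge by about half its length (lead edge at roughly 498 px in the z8 view) and the flap is open. I'll push on.

Emit:
apply_moves(
  dp=[
    [-0.035,0,-0.02],
    [-0.04,0,-0.023],
    [-0.04,0,-0.023],
    [0,0,0],
    [0,0,0],
  ],
  twist=[
    [0,0,0],
    [0,0,0],
    [0,0,0],
    [0,0,0],
    [0,0,0],
  ],
  jaw=[0,0,0,0,0],
)

```text
clock: 8.4
tcp_pos: [0.5323, 0.1005, 0.3033]
orientation: [2.058, -1.751, 0.609]
contact_force: [-0.1, -1.2, 0.6]
grip_width: 0.0855
```

```bash
python3 cam.py 9; python3 ortho.py 9;python3 s.py -5 -9 3 32
```

```text
clock 8.5 rear tip [-14.573  -8.721   7.306] tilt 33.02119861837939 F(chute) [-4.594  0.929  9.039] M [-0.609  0.171  0.013]
joints [-0.305  0.439 -0.185  1.955  0.717  1.089 -2.341] w 0.08547474943133238
target [0.529 0.108 0.301] (array([-0.063,  0.014, -0.019]), array([ 0.004, -0.009, -0.005]))
```

View pics/o9.png

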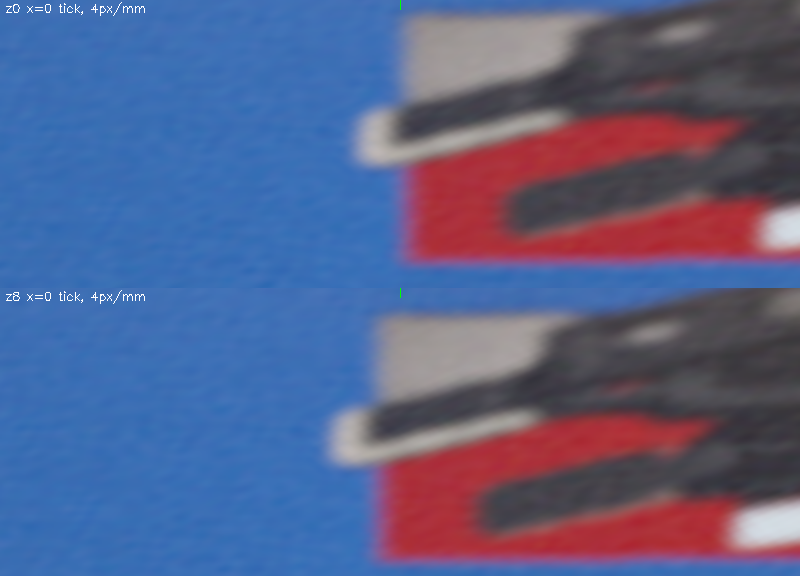

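View pics/v9.png

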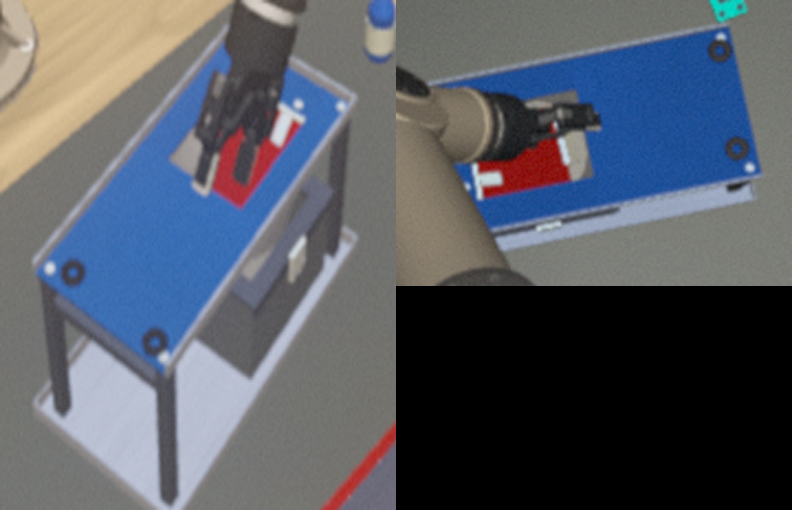

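```bash
cat > tz.py <<'E'
import sys
from h import *
np.set_printoptions(precision=0,suppress=True,linewidth=200)
f=pickle.load(open(f"f{sys.argv[1]}.pkl","rb"))["top"]
cv2.imwrite(f"pics/t{sys.argv[1]}.png",cv2.resize(f["color"][165:225,225:305,::-1],None,fx=9,fy=9,interpolation=cv2.INTER_CUBIC))
for vv in range(190,216,3):
    u=np.arange(250,290,2);v=np.full(len(u),vv);c,d=ray(f,np.c_[u,v]);P=toch(c+d*f["z_map"][v,u][:,None])*1000
    print(vv,P[:,2])
E
python3 tz.py 9
```

```text
190 [ 123.  118.  116.  100.  101.   90.   95.   94.   92.  104.  102.  101.   98.   94. 1280.   86.   72.   70.   33.   -1.]
193 [124. 115. 113. 103. 100.  90.  83.  89. -68.  52.  62.  58.  57.  59.  56.  54.  37.  32.  21.  -0.]
196 [ 120.  115.  109.  104.   70.   65.   67.   68.   66.   61.   60.  -63.  -74. -182. -180. 1280.    1.   -3.   -5.    2.]
199 [ 117.  109.  107.   71.   68.   66.  -61.  -63.  -66.  -73.  -55.  -62.  -74.  -92. -181. -176.    0.   -2.    1.   -3.]
202 [ 110.  101.  -23.  -31.  -34.  -55.  -58.  -62.  -69.  -70.  -59.  -57.  -70.  -92. -179. -176.    3.    1.    4.   -2.]
205 [ 100.  -44.  -44.  -46.  -51.  -48.  -59.  -65.  -70.  -69.  -55.  -55.  -61.  -77. -182. -178.  -65.    5.   -3.    2.]
208 [ -33.  -48.  -45.  -46.  -54.  -52.  -59.  -59.  -63.  -65.  -69.  -63.  -59.  -77. -181. -175.  -60.   -4.    0.    4.]
211 [ -39.  -42.  -44.  -47.  -45.  -49.  -54.  -61.  -66.  -63.  -67.  -70. -180. -185. -179. -175.  -52.   -0.   -2.    0.]
214 [ -35.  -39.  -36.  -45.  -49.  -52.  -57.  -54.  -63.  -66.  -69.  -77. -175. -179. -177.  -66.  -49.  -24.   -3.   -4.]
```

View pics/t9.png

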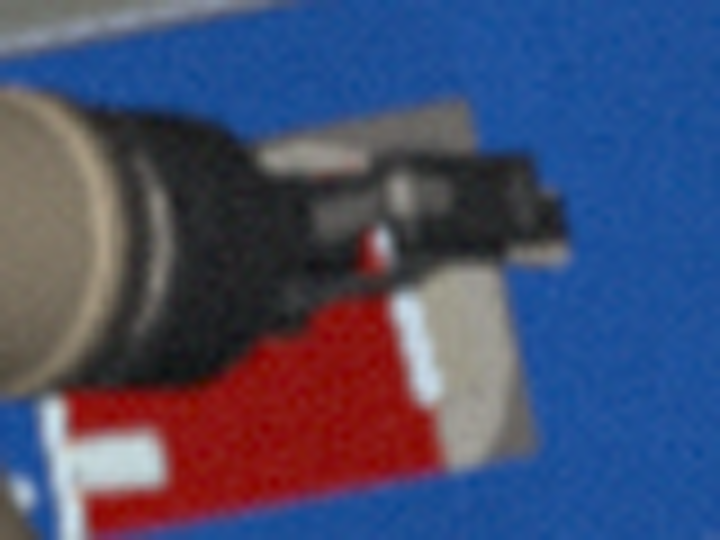

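```bash
python3 cam.py 10; python3 tz.py 10 | head -6; python3 s.py -5 -9 3 32
```

```text
190 [125. 119. 109. 104.  98.  89.  90.  96.  94. 103. 107. 103.  99.  91.  90.  79.  74.  71.  33.   1.]
193 [126. 122. 112. 104. 101.  94.  88.  85. -71.  50.  60.  58.  55.  61.  57.  54.  29.  24.  23.  -5.]
196 [ 119.  115.  105.  103.   72.   66.   67.   67.   67.   69.   65. -179. -111. -120. -180.  -79.    5.    2.   -4.   -1.]
199 [ 117.  111.  104.   69.   75.   71.  -57.  -67.  -65.  -72.  -75. -178. -133. -118. -178. -177.   -4.   -2.   -1.   -2.]
202 [ 109.  103.   98.  -29.  -35.  -52.  -61.  -59.  -70.  -67.  -73. -180. -150. -127. -126. -183.   -4.    4.    2.   -0.]
205 [  94.  -44.  -41.  -46.  -49.  -53.  -59.  -61.  -62.  -69.  -71.  -79. -179. -141. -125. -179.  -72.   -1.   -2.   -1.]
clock 8.6 rear tip [-14.69   -8.689   7.422] tilt 33.03189934229833 F(chute) [-3.89   0.745 10.132] M [-0.598  0.187 -0.032]
joints [-0.305  0.439 -0.185  1.955  0.717  1.089 -2.341] w 0.08505826281601167
target [0.529 0.108 0.301] (array([-0.064,  0.014, -0.019]), array([ 0.004, -0.009, -0.005]))
```

View pics/t10.png

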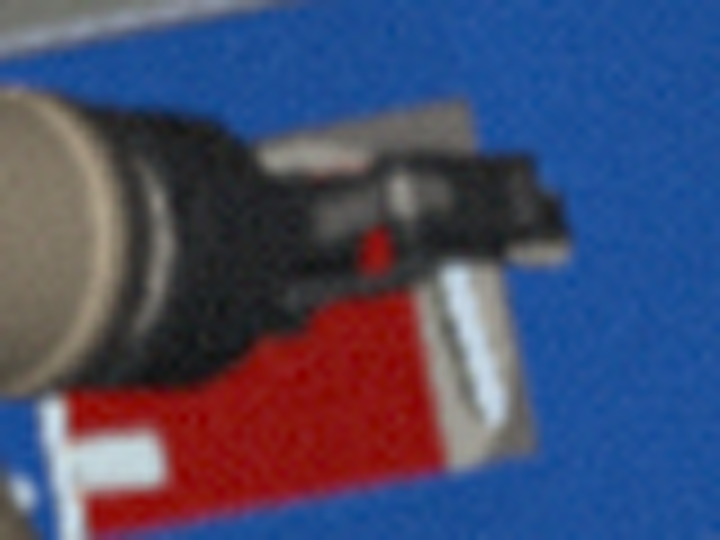

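The first picture caught the plate mid-fall; it's now at about -120 mm, past the flap edge. I'll let it settle and look again.

Emit:
apply_moves(
  dp=[
    [0,0,0],
    [0,0,0],
    [0,0,0],
  ],
  twist=[
    [0,0,0],
    [0,0,0],
    [0,0,0],
  ],
  jaw=[0,0,0],
)

```text
clock: 8.9
tcp_pos: [0.5324, 0.0999, 0.3051]
orientation: [2.055, -1.752, 0.611]
contact_force: [0.5, -3.4, 4.6]
grip_width: 0.0857
```

```bash
python3 cam.py 11; python3 tz.py 11; python3 s.py -5 -9 3 32
```

```text
190 [131. 121. 116. 105. 102.  95.  94.  98.  91. 107. 108. 108. 106.  97.  90.  80.  79.  74.  35.  23.]
193 [128. 120. 114. 106. 101.  93.  93.  84. -60. -61.  69.  62.  64.  60.  58.  61.  37.  29.  21.   9.]
196 [ 120.  115.  110.  106.   77.   68.   66.   72.   69.   65.   64.   62. -174. -181. -180.  -79.    1.    5.   -1.    5.]
199 [ 117.  112.  107.   72.   72.   69.  -47.  -54.  -57.  -59.  -61.  -71. -176. -176. -178. -184.    0.   -1.   -4.   -2.]
202 [ 111.  106.   97.  -24.  -34.  -47.  -50.  -48.  -55.  -57.  -58.  -62. -170. -179. -181. -179.    0.   -1.   -3.   -2.]
205 [ 102.  -34.  -38.  -38.  -38.  -47.  -47.  -52.  -57.  -54.  -61.  -63.  -68. -178. -183. -176.  -66.   -7.    4.   -6.]
208 [ -32.  -33.  -36.  -36.  -40.  -46.  -48.  -46.  -57.  -60.  -57.  -61.  -66. -167. -181. -179.  -59.    1.    0.   -1.]
211 [ -31.  -28.  -32.  -35.  -39.  -46.  -51.  -55.  -54.  -56.  -60.  -65.  -65. -176. -177. -177.  -54.    1.    1.    2.]
214 [ -28.  -30.  -31.  -42.  -38.  -43.  -45.  -53.  -59.  -56.  -59.  -59.  -63. -178. -184.  -64.  -40.  -20.    1.   -5.]
clock 9.0 rear tip [-15.659  -8.501   9.312] tilt 33.165067981499845 F(chute) [-3.92   1.247  6.325] M [-0.41   0.185 -0.006]
joints [-0.305  0.436 -0.184  1.954  0.717  1.092 -2.341] w 0.08555877062199543
target [0.529 0.108 0.301] (array([-0.076,  0.014, -0.011]), array([ 0.004, -0.01 , -0.006]))
```

View pics/t11.png

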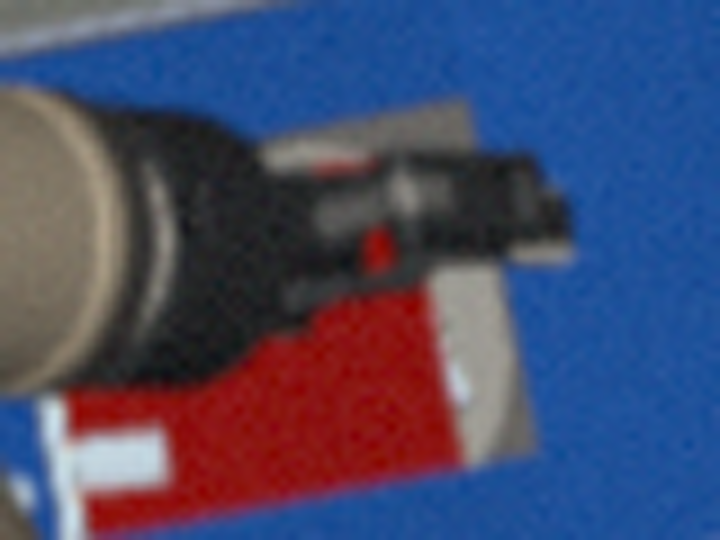

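The plate lies on the bin floor (-170 to -178 mm, with a corner visible at (458,380) under the flap). I'll withdraw straight up.

Emit:
apply_moves(
  dp=[
    [0.045,0,-0.07],
    [0.045,0,-0.07],
    [0.055,0,-0.085],
    [0.055,0,-0.085],
    [0.055,0,-0.085],
    [0.055,0,-0.085],
    [0.055,0,-0.085],
    [0.055,0,-0.085],
    [0.055,0,-0.085],
    [0.08,0,-0.12],
    [0.08,0,-0.12],
    [0,0,0],
  ],
  twist=[
    [0,0,0],
    [0,0,0],
    [0,0,0],
    [0,0,0],
    [0,0,0],
    [0,0,0],
    [0,0,0],
    [0,0,0],
    [0,0,0],
    [0,0,0],
    [0,0,0],
    [0,0,0],
  ],
  jaw=[0,0,0,0,0,0,0,0,0,0,0,0],
)

```text
clock: 10.2
tcp_pos: [0.5317, 0.1037, 0.4569]
orientation: [2.066, -1.752, 0.608]
contact_force: [1.2, 0.5, 0.4]
grip_width: 0.0854
```

```bash
python3 s.py -15 -9 150 0;python3 cam.py 12
```

```text
clock 10.2 rear tip [-10.943  -9.407 160.261] tilt 32.70792138227522 F(chute) [ 0.277 -1.26   0.354] M [0.492 0.064 0.06 ]
joints [-0.286  0.256 -0.205  1.814  0.609  1.332 -2.122] w 0.08535870564251914
target [0.545 0.021 0.495] (array([0.759, 0.005, 0.11 ]), array([ 0.001, -0.273, -0.005]))
```

View pics/v12.png

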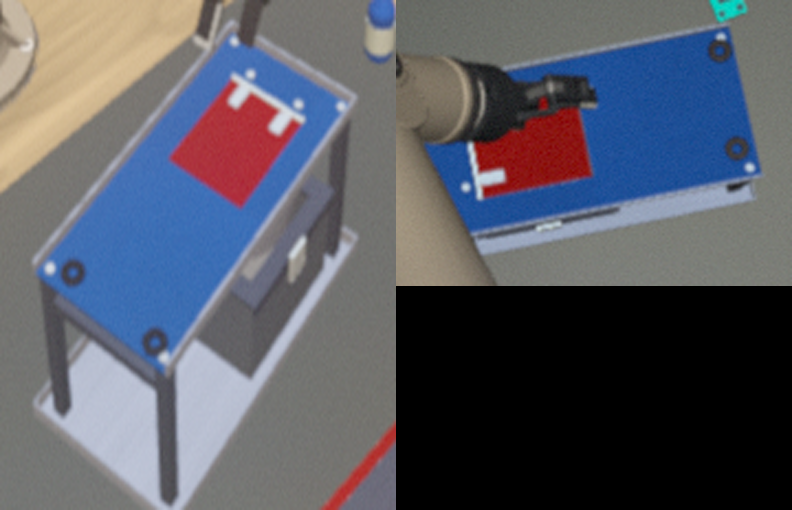

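The flap is shut, the deck is clear and the washers are in place. One last settle and comparison with the first frame before handing in.

Emit:
apply_moves(
  dp=[
    [0,0,-0.1],
    [0,0,0],
    [0,0,0],
  ],
  twist=[
    [0,0,0],
    [0,0,0],
    [0,0,0],
  ],
  jaw=[0,0,0],
)

```text
clock: 10.6
tcp_pos: [0.5296, 0.1105, 0.4633]
orientation: [2.065, -1.747, 0.601]
contact_force: [-0.6, -0.2, -0.8]
grip_width: 0.0854
```

```bash
python3 cam.py 13
python3 - <<'E'
from h import *
a=pickle.load(open("f0.pkl","rb"))["scene"];f=pickle.load(open("f13.pkl","rb"))["scene"]
d=np.abs(a["color"].astype(int)-f["color"]).max(2);d=cv2.blur(d.astype(np.float32),(3,3))
n,l,s,c=cv2.connectedComponentsWithStats((d>35).astype(np.uint8))
print([x.tolist() for x in s[1:] if x[4]>6])
X=np.array([[x,y,0] for x in(8,60,100) for y in(-40,0,40)])/1000
uv=np.round(proj(f,np.array([tow(x) for x in X]))).astype(int)
z=f["z_map"][uv[:,1],uv[:,0]];c,dd=ray(f,uv);print("flap z mm",(toch(c+dd*z[:,None])[:,2]*1000).round(1))
from bench import r
o=r.get_obs();print(o["clock"],np.abs(o["qvel"]).max());r.hand_in()
E
```

```text
[[0, 0, 28, 43, 665], [63, 0, 93, 88, 3142], [132, 0, 53, 111, 2646], [273, 0, 5, 4, 17], [280, 0, 83, 152, 5299], [130, 87, 25, 14, 134], [140, 100, 20, 13, 176], [184, 106, 4, 7, 20], [254, 205, 30, 21, 404]]
flap z mm [ 4.9  0.9  3.3  3.4 -2.   2.1  1.8  0.7  3.9]
10.7 0.003065529397927721
the job is handed in; nothing more can be done
```

The plate is in the bin and the flap has swung shut. I handed the job in at about 10.7 s on the robot's clock.

**What I did:** I pushed the plate to within about 3–4 mm of the rim with the rear finger, keeping the hand upright. Then I tilted the hand about 32° so the front finger pressed the flap open. With the flap held, the rear finger pushed the plate over the edge, and I lifted the hand straight up.

**Last checks:**
- **Plate:** after the drop, the depth readings put it at bin-floor level, about 170–178 mm below the deck, with one corner visible under the flap.
- **Flap:** its depth readings lie between -2 and +5 mm of deck level. The spread is camera noise and calibration error, and it looks flush in the picture.
- **Everything else:** comparing the first and last scene pictures, the only changes are the arm itself, its surroundings, and the spot the plate left. The washers and the other things did not move.
- **Hand:** it is more than 100 mm above the deck and touching nothing. The contact force reads about zero.

**Disagreements and unplanned contact:**
- **Fingertips:** with the gripper open, the fingertips measured about 160 mm ahead of the TCP, not 173, so I used 160.
- **Rim position:** the two cameras disagreed on it by 2–3 mm.
- **Upward force:** at the end of the push it rose to about 10 N. I think the gripper's linkage was pressing on the flap near its hinge, but I did not confirm that.

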